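Refit the length-selector knob of the gummed-tape dispenser and set it

ROBOT

A 6-joint arm with a two-finger parallel gripper is mounted at the origin on the work surface. World frame = base frame: x ahead of the robot, y to its left, z up, the work surface at z = 0. Lengths are in m, angles in degrees, forces in N, time in s.
With the tool pointing down it reaches from about 0.35 to 0.875 m from the base axis. Payload 4.2 kg.
Tool frame: the origin (TCP) lies on the front face of the gripper's body, between the roots of the fingers; the fingertips stand 70 mm ahead of it and the grasp point (between the pads) lies 51 mm ahead of it (r.nose_length is the distance from the TCP to the fingertips, in m); z points along the fingers, y is the direction in which the jaws open and shut (so a half turn about z gives the same grasp; the last joint's range is limited). The gripper opens to 87 mm and grips with 3 to 60 N. Pads are 19 mm wide; open, the fingers measure 117 mm over their backs; the gripper's body (75 mm by 190 mm) begins 51 mm behind the grasp point.
Start: joints at [-59.095, 22.042, 0.453, 0, -68.411, -14.817], TCP at [0.173, -0.6, 0.292] pointing down, gripper open.
Joint ranges: [-179.83, 179.83], [-69.29, 118.12], [-61.27, 80.66], [-181.25, 117.63], [-171.15, -9.14], [-177.46, 177.46]. Speed limits (degrees/s): [159.86, 159.86, 180, 180, 180, 180].

INTERFACE

Orientations are given as a 3x3 rotation matrix whose columns are the frame's x, y, z axes.
In Python, from station import telemetry, capture, order, r gives the robot as it stands.
- The arm moves only by the tool drive_tool, never from a script. Its argument "series" is a list of rows, each a list of 4 numbers: the shift along the tool's x, y, z as a fraction of full scale, then the turn about the tool's z as a fraction of full scale. In form: [[dx, dy, dz, turn], ...]. A call has 1 to 10 rows; each row is the pose to reach, as a shift and turn from the pose commanded when the call began, along the tool's axes at that moment; what a row does not reach only later rows make up. Full scale, the value 1, is 0.12 m for a shift and 2 rad for a turn. A row lasts 1/8 s, in which the tool goes at most 62.5 mm and 10.7 degrees, less where a joint would pass 70% of its speed; a pose out of reach is approached as far as the arm can. A call with a number of a shift or a turn outside -1 to 1 is refused whole. A call with a gripper value outside its range is refused whole. "fingers" is the finger opening in mm, from 0 to 87, set as the call begins (left out, the last holds). The fingers move at their own pace and stop on an object; the grip force is fixed at half the most. Time passes only in rows, so rows that repeat a pose let the fingers close. It gives the time, the measured TCP pose, the force and the opening at its end, in the units of the state.
- telemetry.sense(): the state, without advancing time (a new reading comes with each control period).
- capture(name): name is "side" or "top" or "wrist"; returns a dict with "color" (400x640x3 uint8, blue, green, red), "fx", "fy", "cx", "cy" (pixels), "k1" (the pictures are not rectified: a ray, as slopes to the right and down, at radius r is drawn at 1 + k1 r^2 times it, then the intrinsics apply), "eye" and "attitude" of the camera in the world; the wrist camera has in their place "mount" (4x4, takes a point from camera to tool coordinates, whose origin is the TCP and whose axes are the flange's). Camera axes: x right, y up, looking along -z (the intrinsics and any distortion apply to the point x, -y, -z); pixel columns grow to the right and rows downward; lengths in m; the calibration is good to about 2 mm. A picture is of the moment at which its call begins: read the wrist's pose just before it. There is no depth.
- order.finish_job(): hands the job in, once; it reports no verdict.
The state is a dict: "time_s": time; "joints": joint angles; "joint_velocities": joint speeds; "effort": joint torques, N m; "tcp_pos": TCP position; "ee_rot": TCP orientation; "wrist_force": force on the tool from outside, world axes, zero at the start; "moment": the same for the moment, N m; "gripper_width": opening from 0.0 (shut) to 1.0 (fully open).
Only numpy, scipy, OpenCV 4.12 (cv2) and the standard library are available. Lean on these libraries where they do the work, as an engineer would, in place of code of your own. Each camera call takes 0.05 s, during which the arm holds its last target. There are 200 camera calls.

TASK

The length-selector knob has come off the gummed-tape dispenser. Put it back on its D-shaft, pressing only lightly while you turn it slowly until its key finds the flat and it drops fully home against the dial plate, then turn it so that its index line points at the long tick, and let go. Leave everything else on the bench where it is.

Things in the scene. Friction and masses are not known exactly. Their poses are not given: they have to be found in the camera images.
- knob: loose selector knob, black plastic, about 50 g, lying bore down on the bench. Round skirt 54 mm across, 5 mm thick, with a straight grip bar on it, 50 mm long, 22 mm wide, flat sides from 5 to 36 mm up (the knob's full height). Origin: centre of its underside, on the bore axis; z up; x along the bar towards the end with the white index line, y across the bar.
- knob_bore (a point): the bore in the knob's underside; this point is the same as the knob's origin. First a round lead-in 13.6 mm wide (countersunk to 16.6 mm at the mouth), 6 mm deep, then a D-bore 13.0 mm wide, 10.0 mm from its flat to the far side, reaching 21.5 mm deep. The D's flat is on the knob's +x side, under the index line.
- knob_pointer (a point): outer end of the knob's white index line: on the skirt's rim at underside height, 27 mm from the bore axis along the knob's x
- dispenser: grey electric gummed-tape dispenser fixed to the bench, 400 mm long (x), 232 mm wide (y); flat top deck 160 mm high over its front half, roll of brown tape in the rear half (top at 170 mm). Origin: centre of its underside; the tape exit faces its -x, z up.
- dial_center (a point): centre of the round aluminium dial plate (94 mm across) on the deck, 162 mm above the bench, on the selector shaft's axis; axes as the dispenser's. The knob's underside rests on this plate when home; a knob set on out of key is caught with its underside 14 mm above the plate.
- shaft_tip (a point): top of the upright steel D-shaft, 20 mm above the dial plate: 12 mm thick, 9 mm over its one flat, round edge bevelled 1 mm. Its angle is not measured: at the start the flat faces somewhere from 23 deg clockwise to 46 deg anticlockwise (from above) of the dispenser's +x. Friction 0.05 Nm, no detents, stops 57 deg clockwise and 69 deg anticlockwise. Press with 5 to 10 N; 60 N of contact in all (key load included) harms it.
- long_tick (a point): the long tick's direction: a point on the dial plate 27 mm from dial_center, 40 deg clockwise (from above) of the dispenser's +x, just inside the one long black tick (14 mm long; the four others are 6 mm). The knob's pointer end lies over this point when set.
- lobed_knob: bystander: five-lobed black clamp knob, 55 mm across, 26 mm high; origin under its centre
- tape_roll: bystander: cardboard tape core, 80 mm across, 24 mm high; origin under its centre
- potted_plant: bystander: plant in a white ribbed pot, 100 mm across, leaves to 200 mm high; origin under its centre
- marker: bystander: grey marker pen lying on the bench, 15 mm thick, 125 mm long; origin on the bench under its middle
- screwdriver: bystander: screwdriver lying on the bench, 190 mm long; origin on the bench under it
- sleeve: bystander: cardboard sleeve standing on the bench, 96 mm across, 180 mm high; origin under its centre
- label_block: bystander: pad of blank labels, 85 x 55 x 30 mm; origin under its centre

How it is judged (in metres and radians):
At the end, for the whole second after the job is handed in: The knob is upright, at rest and fully home (underside within 3 mm of the dial plate, within 3 mm of the shaft axis), and the outer end of its index line is within 4.5 mm of the long tick's point (about 9 degrees) (z of knob in the frame of dial_center below 0.003 m and horizontal distance between knob and dial_center below 0.003 m and angle between knob's own z axis and vertical below 0.1 rad and horizontal distance between knob_pointer and long_tick below 0.0045 m and linear speed of knob below 0.02 m/s); the robot touches nothing.
It fails at once if the knob is pressed or forced against the dispenser with more than 60 N (contact force between knob and dispenser above 60 N).
It fails at once if one of the other things on the bench is moved more than 30 mm or, for the plant and the sleeve, tipped (distance of any of lobed_knob, tape_roll, potted_plant, marker, screwdriver, sleeve, label_block from where it was at the start of the episode above 0.03 m or angle between any of potted_plant, sleeve's own z axis and vertical above 0.5 rad).
It also fails if it takes over 72 s, if anything falls off the work surface, if the arm or the gripper's body presses on something with over 40 N, if the wrist force passes 120 N, or if a joint passes its speed limit or range.

## Working session

There is one attempt and no reset: what is moved stays moved. The work goes in short steps, Python scripts to look and compute and a tool call to move; the robot and the scene stay as the last step left them, time stands still between calls to the robot, and variables do not carry over. Pictures are saved under pics/ and viewed, about 8 in all and at most 12, crops included, and the job is handed in when it is done.

Besides the shell and the picture viewer there is one more tool, called after "Request:" as name(argument=value, ...), one argument or row to a line, values as JSON. drive_tool: Moves the arm, as the interface text tells. Shift numbers are shares of 0.12 m and turn numbers shares of 2 rad, none past 1 either way. Its arguments: {"type":"object","properties":{"series":{"type":"array","items":{"type":"array","items":{"type":"number","minimum":-1,"maximum":1}}},"fingers":{"type":"number"}},"required":["series"]}

```bash
mkdir -p pics
cat > h.py <<'E'
import numpy as np, cv2
from station import telemetry, capture, order, r
def cam(name):
    s=telemetry.sense(); c=capture(name)
    if 'mount' in c:
        M=np.array(c['mount']); R=np.array(s['ee_rot']); 
        c['R']=R@M[:3,:3]; c['o']=np.array(s['tcp_pos'])+R@M[:3,3]
    else:
        c['R']=np.array(c['attitude']); c['o']=np.array(c['eye'])
    return c
def ray(c,u,v):
    K=np.array([[c['fx'],0,c['cx']],[0,c['fy'],c['cy']],[0,0,1.]])
    p=cv2.undistortPoints(np.array([[[u,v]]],float),K,np.array([c['k1'],0,0,0.]))[0,0]
    return c['R']@np.array([p[0],-p[1],-1])
def onz(c,u,v,z):
    d=ray(c,u,v); return c['o']+d*(z-c['o'][2])/d[2]
def proj(c,P):
    q=c['R'].T@(np.array(P)-c['o']); x,y=q[0]/-q[2],-q[1]/-q[2]; k=1+c['k1']*(x*x+y*y)
    return np.array([c['fx']*x*k+c['cx'],c['fy']*y*k+c['cy']])
E
python3 - <<'E'
from h import *
s=telemetry.sense(); print(s)
for n in('top','side','wrist'):
    c=cam(n); cv2.imwrite(f'pics/{n}0.png',c['color']); print(n,c['o'],c['R'].round(3).tolist(),c['fx'],c['k1'])
E
```

```text
{'time_s': 0.0, 'joints': array([-5.90928703e+01,  2.20916388e+01,  3.78621430e-01, -2.89176644e-02,
       -6.84106790e+01, -1.48161437e+01]), 'joint_velocities': array([-0.01900746,  0.06366028,  0.00654004, -0.04066568,  0.02424929,
        0.0766816 ]), 'effort': array([ 5.20945869e-04, -3.90673649e+01,  1.87403494e+01,  4.21956897e+00,
        1.08963187e-02, -2.04888597e-04]), 'tcp_pos': array([ 0.17311946, -0.60007149,  0.29114246]), 'ee_rot': array([[-9.60874331e-01, -2.76983792e-01, -7.06235897e-04],
       [-2.76984674e-01,  9.60872056e-01,  2.09336299e-03],
       [ 9.87747214e-05,  2.20707528e-03, -9.99997560e-01]]), 'wrist_force': array([ 0.35624798, -0.05270184, -0.548795  ]), 'moment': array([-0.04667978,  0.03823357, -0.01750311]), 'gripper_width': 1.0003085663408278}
top [ 0.40473706 -0.05399182  1.52091613] [[-0.026, 0.997, -0.073], [-1.0, -0.027, -0.011], [-0.013, 0.073, 0.997]] 519.463780866787 0.05745527532887657
side [ 0.49459719 -0.91837933  0.8064736 ] [[1.0, 0.01, -0.017], [-0.02, 0.596, -0.803], [0.002, 0.803, 0.596]] 380.5235795391886 -0.05403437685910444
wrist [ 0.10814096 -0.61868947  0.38368455] [[-0.277, -0.932, -0.235], [0.961, -0.268, -0.069], [0.002, -0.245, 0.969]] 295.5363419527252 -0.04642810275834892
```

View pics/top0.png

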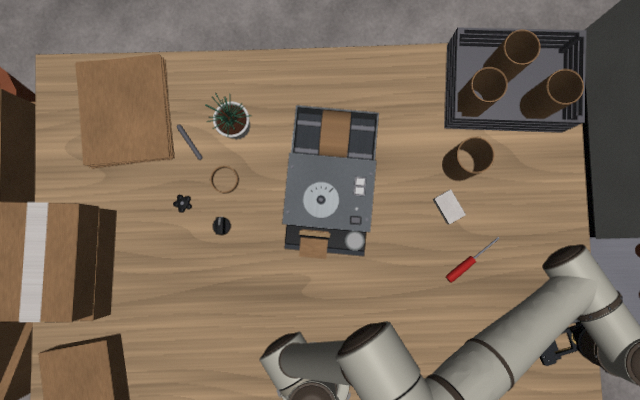

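View pics/side0.png

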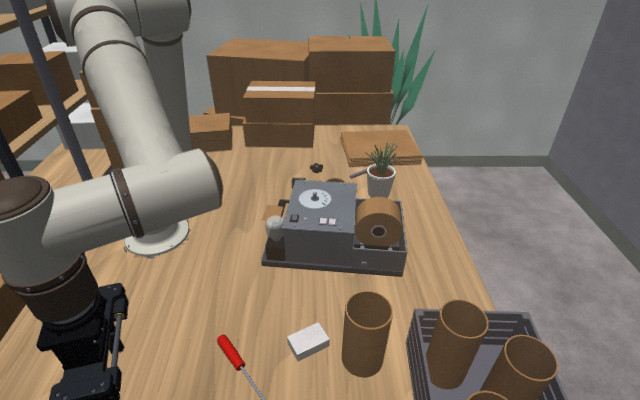

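Top view: knob at about (222,226), with the lobed knob at (182,203). The dial is at (321,200), and the sleeve, block and screwdriver are on the right. The side view shows the dispenser at about (335,225).

Run:
```python
from h import *
c=cam('top')
I=c['color']
a=cv2.resize(I[165:265,165:265],(400,400),interpolation=cv2.INTER_CUBIC); b=cv2.resize(I[165:265,270:370],(400,400),interpolation=cv2.INTER_CUBIC)
cv2.imwrite('pics/crop1.png',np.hstack([a,b]))
for n,u,v,z in[('knob',222,226,.03),('dial',321,200,.165),('shaft',321,200,.182),('lobed',182,203,.02),('core',225,180,.02),('deckL',290,154,.16),('deckR',377,155,.16),('frontL',283,225,.16),('frontR',369,232,.16),('bkL',296,107,.0),('bkR',378,112,0),('sleeve',474,155,.18),('marker',190,141,.01)]: print(n,onz(c,u,v,z).round(3))
```

```text
knob [0.448 0.251 0.03 ]
dial [ 0.505 -0.036  0.165]
shaft [ 0.504 -0.037  0.182]
lobed [0.518 0.368 0.02 ]
core [0.582 0.243 0.02 ]
deckL [0.63  0.043 0.16 ]
deckR [ 0.62  -0.187  0.16 ]
frontL [0.443 0.065 0.16 ]
frontR [ 0.418 -0.159  0.16 ]
bkL [0.796 0.033 0.   ]
bkR [ 0.774 -0.21   0.   ]
sleeve [ 0.61  -0.434  0.18 ]
marker [0.701 0.346 0.01 ]
```

View pics/crop1.png

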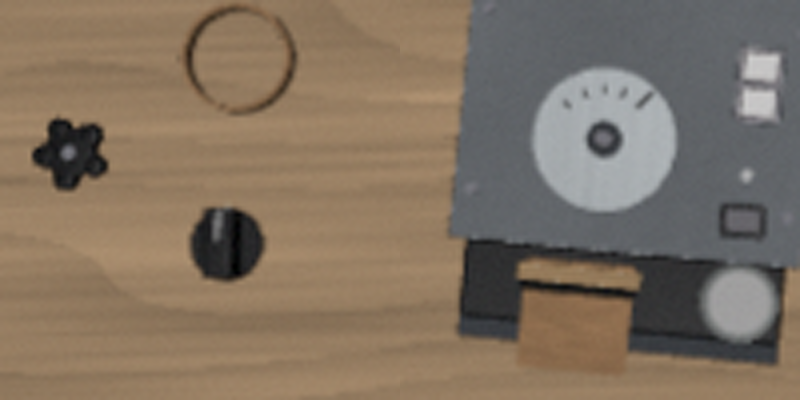

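The index line on the knob points about world +x. The dispenser is yawed about -7°, and the long tick is up and to the right. Next I move over the dial for a close look.

Request:
drive_tool(
  series=[
    [-0.5,0,-0.3,0.07],
    [-1,0,-0.5,0.14],
    [-1,0,-0.5,0.14],
  ],
  fingers=87,
)

```text
time_s: 0.57
tcp_pos: [0.2917, -0.5667, 0.354]
ee_rot: [[-1.0, -0.005, 0.002], [-0.005, 1.0, -0.003], [-0.002, -0.003, -1.0]]
wrist_force: [0.6, 0.6, -0.1]
gripper_width: 1.001
```

Request:
drive_tool(
  series=[
    [-0.35,0.35,0,0],
    [-0.75,0.7,0,0],
    [-1,1,0,0],
  ],
)

```text
time_s: 0.95
tcp_pos: [0.4093, -0.4458, 0.3513]
ee_rot: [[-1.0, -0.002, -0.001], [-0.002, 1.0, 0.001], [0.001, 0.001, -1.0]]
wrist_force: [0.4, 0.3, -0.5]
gripper_width: 0.999
```

Request:
drive_tool(
  series=[
    [-0.2,0.5,0,0],
    [-0.4,1,0,0],
    [-0.4,1,0,0],
  ],
)

```text
time_s: 1.32
tcp_pos: [0.4569, -0.3242, 0.3519]
ee_rot: [[-1.0, -0.006, -0.001], [-0.006, 1.0, 0.001], [0.001, 0.001, -1.0]]
wrist_force: [-0.2, -1.0, 0.0]
gripper_width: 0.996
```

Request:
drive_tool(
  series=[
    [0,0.5,0,0],
    [0,1,0,0],
    [0,1,0,0],
  ],
)

```text
time_s: 1.7
tcp_pos: [0.4556, -0.2052, 0.3523]
ee_rot: [[-1.0, -0.005, -0.0], [-0.005, 1.0, 0.0], [0.0, 0.0, -1.0]]
wrist_force: [-0.2, -1.3, 0.9]
gripper_width: 1.0
```

Request:
drive_tool(
  series=[
    [0,0.5,0,0],
    [0,1,0,0],
    [0,1,0,0],
  ],
)

```text
time_s: 2.08
tcp_pos: [0.4561, -0.0857, 0.3522]
ee_rot: [[-1.0, -0.005, -0.0], [-0.005, 1.0, 0.0], [0.0, 0.0, -1.0]]
wrist_force: [0.0, -0.1, -0.0]
gripper_width: 1.003
```

Request:
drive_tool(
  series=[
    [0,0.4,0,0],
    [0,0.4,0,0],
    [0,0.4,0,0],
    [0,0.4,0,0],
  ],
)

```text
time_s: 2.58
tcp_pos: [0.4561, -0.0405, 0.3521]
ee_rot: [[-1.0, 0.001, -0.0], [0.001, 1.0, -0.0], [0.0, -0.0, -1.0]]
wrist_force: [-0.5, 1.0, 0.2]
gripper_width: 1.0
```

Run:
```python
from h import *
import pickle
s=telemetry.sense(); print(s['tcp_pos'],s['ee_rot'].round(3).tolist(),s['time_s'],s['joints'].round(1))
c=cam('wrist'); pickle.dump(c,open('dial.pkl','wb'))
u,v=proj(c,[.505,-.037,.17]);print(u,v)
I=c['color'];u,v=int(u),int(v)
x0=max(0,u-90);y0=max(0,v-75);print(x0,y0)
cv2.imwrite('pics/d1.png',cv2.resize(I[y0:y0+150,x0:x0+180],None,fx=4,fy=4,interpolation=cv2.INTER_CUBIC))
```

```text
[ 0.45613368 -0.04053677  0.35206746] [[-1.0, 0.001, -0.0], [0.001, 1.0, -0.0], [0.0, -0.0, -1.0]] 2.575 [  15.4    3.   -15.8    0.   -71.2 -105.4]
323.09334714413785 242.97501511186908
233 167
```

View pics/d1.png

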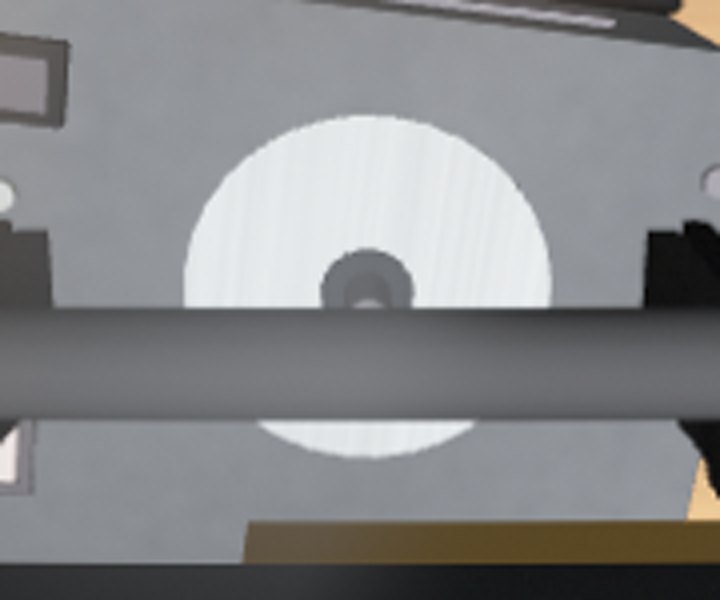

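The wrist image is blocked at rows 244-272 by a gripper bar that hides half of the shaft. The disc is centred at about (325,239). I need the dial higher in the picture, so I'll shift +x and lower.

Request:
drive_tool(
  series=[
    [-0.2,0,0.2,0],
    [-0.5,0,0.4,0],
    [-0.5,0,0.4,0],
    [-0.5,0,0.4,0],
  ],
)

```text
time_s: 3.12
tcp_pos: [0.516, -0.0397, 0.3043]
ee_rot: [[-1.0, 0.0, -0.001], [0.0, 1.0, -0.0], [0.001, -0.0, -1.0]]
wrist_force: [0.5, -0.1, -0.3]
gripper_width: 0.998
```

Run:
```python
from h import *
import pickle
s=telemetry.sense(); print(s['tcp_pos'],s['ee_rot'].round(3).tolist(),s['time_s'])
c=cam('wrist'); pickle.dump(c,open('dial.pkl','wb'))
u,v=proj(c,[.505,-.037,.17]);print(u,v)
I=c['color'];g=cv2.cvtColor(I,cv2.COLOR_BGR2GRAY);u,v=int(u),int(v)
m=(g>190).astype(np.uint8); m=cv2.morphologyEx(m,cv2.MORPH_OPEN,np.ones((3,3)))
C=max(cv2.findContours(m,cv2.RETR_EXTERNAL,cv2.CHAIN_APPROX_NONE)[0],key=cv2.contourArea)
P=np.array([onz(c,a,b,.162)[:2] for a,b in C[:,0]])
A=np.c_[2*P,np.ones(len(P))];x=np.linalg.lstsq(A,(P**2).sum(1),rcond=None)[0]
res=np.hypot(*(P-x[:2]).T);print('dial',x[:2],np.sqrt(x[2]+x[:2]@x[:2]),res.std(), cv2.boundingRect(C))
x0=max(0,u-75);y0=max(0,v-65);print(x0,y0)
cv2.imwrite('pics/d2.png',cv2.resize(I[y0:y0+115,x0:x0+150],None,fx=5,fy=5,interpolation=cv2.INTER_CUBIC))
```

```text
[ 0.51598796 -0.03974205  0.30426113] [[-1.0, 0.0, -0.001], [0.0, 1.0, -0.0], [0.001, -0.0, -1.0]] 3.125
322.89858064737047 196.42154213674857
dial [ 0.50365637 -0.03496058] 0.04563372987209738 0.002892962073134086 (268, 136, 114, 108)
247 131
```

View pics/d2.png

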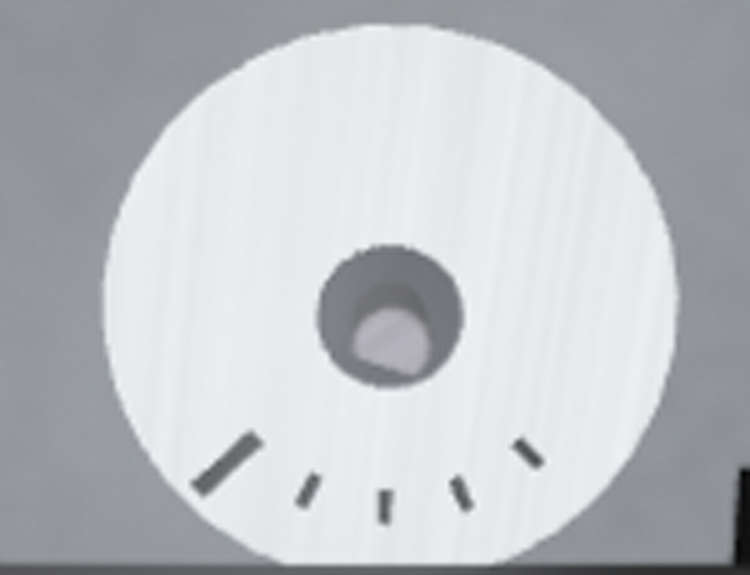

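A clear view: disc, dark hub, and the shaft top with its flat from crop (353,352) to (415,375). The long tick runs from (260,436) to (198,488). I'll convert these to world coordinates.

Run:
```python
from h import *
import pickle
c=pickle.load(open('dial.pkl','rb')); g=cv2.cvtColor(c['color'],cv2.COLOR_BGR2GRAY)
def fit(P):
    A=np.c_[2*P,np.ones(len(P))];x=np.linalg.lstsq(A,(P**2).sum(1),rcond=None)[0];return x[:2],np.sqrt(x[2]+x[:2]@x[:2])
w=lambda Q,z:np.array([onz(c,a,b,z)[:2] for a,b in Q])
cr=lambda x,y:((x-2)/5+247,(y-2)/5+131)
# disc rim, by hand-read crop points
Q=[cr(*p) for p in[(104,300),(678,300),(395,24),(180,112),(605,110),(140,420),(645,420),(255,60),(530,60),(205,505)]]
ctr,rad=fit(w(Q,.162));print('dial',ctr,rad)
# hub
h=w([cr(*p) for p in[(317,315),(463,315),(390,244),(390,388)]],.162);print('hub',fit(h))
f=w([cr(353,352),cr(415,375)],.182);d=f[1]-f[0];print('flat dir',np.degrees(np.arctan2(d[1],d[0]))-90, np.linalg.norm(d))
top=w([cr(*p) for p in[(353,352),(360,325),(390,307),(425,328),(429,350),(415,375)]],.182);print('tip',fit(top))
t=w([cr(260,436),cr(198,488)],.162);d=t[1]-t[0];print('tick',np.degrees(np.arctan2(d[1],d[0])), t.round(4).tolist(),[np.degrees(np.arctan2(*(p-ctr)[::-1])) for p in t])
for a,b in [((315,475),(301,506)),((385,490),(385,522)),((455,479),(467,508)),((518,441),(540,465))]:
    m=w([cr((a[0]+b[0])/2,(a[1]+b[1])/2)],.162)[0]-ctr;print(np.degrees(np.arctan2(m[1],m[0])),np.hypot(*m))
```

```text
dial [ 0.50397158 -0.03516795] 0.046307259271889084
hub (array([ 0.50494123, -0.03552602]), np.float64(0.012012832063398874))
flat dir -21.02593062539195 0.010017585223871223
tip (array([ 0.50453738, -0.03567247]), np.float64(0.0057888838206236765))
tick -49.07228553718007 [[0.5254, -0.0571], [0.5346, -0.0678]] [np.float64(-45.7408836399087), np.float64(-46.78777988069753)]
-24.350298444942066 0.0340777278077886
-1.8134559544951816 0.03384075334748523
20.376158389607518 0.03369677260270853
43.30756474356912 0.033536244656091854
```

Request:
drive_tool(
  series=[
    [0,0.5,-0.4,0],
    [0,1,-0.4,0],
    [0,1,-0.4,0],
  ],
)

```text
time_s: 3.55
tcp_pos: [0.5156, 0.0835, 0.3545]
ee_rot: [[-1.0, -0.005, 0.004], [-0.005, 1.0, 0.002], [-0.004, 0.002, -1.0]]
wrist_force: [0.1, -0.7, -0.1]
gripper_width: 0.999
```

Request:
drive_tool(
  series=[
    [0,0.5,0,0],
    [0.1,1,0,0],
    [0.1,1,0,0],
  ],
)

```text
time_s: 3.92
tcp_pos: [0.5029, 0.2033, 0.3526]
ee_rot: [[-1.0, -0.005, 0.001], [-0.005, 1.0, 0.001], [-0.001, 0.001, -1.0]]
wrist_force: [-0.8, -0.5, 0.3]
gripper_width: 1.001
```

Request:
drive_tool(
  series=[
    [0.2,0.4,0.5,0],
    [0.2,0.42,0.9,0],
    [0.2,0.42,1,0],
    [0.2,0.42,1,0],
    [0.2,0.42,1,0],
  ],
)

```text
time_s: 4.55
tcp_pos: [0.4814, 0.2512, 0.235]
ee_rot: [[-1.0, 0.0, 0.004], [0.0, 1.0, 0.003], [-0.004, 0.003, -1.0]]
wrist_force: [-0.4, -0.4, 0.4]
gripper_width: 0.997
```

Run:
```python
from h import *
import pickle
s=telemetry.sense(); print(s['tcp_pos'],s['ee_rot'].round(3).tolist(),s['time_s'])
c=cam('wrist'); pickle.dump(c,open('knob.pkl','wb'))
u,v=proj(c,[.448,.251,.03]);print(u,v)
x0=max(0,min(640-200,int(u)-100));y0=max(0,int(v)-75);print(x0,y0)
cv2.imwrite('pics/k1.png',cv2.resize(c['color'][y0:y0+150,x0:x0+200],None,fx=4,fy=4,interpolation=cv2.INTER_CUBIC))
```

```text
[0.48139037 0.25118741 0.23496635] [[-1.0, 0.0, 0.004], [0.0, 1.0, 0.003], [-0.004, 0.003, -1.0]] 4.55
318.64966684767415 156.8127312881726
218 81
```

View pics/k1.png

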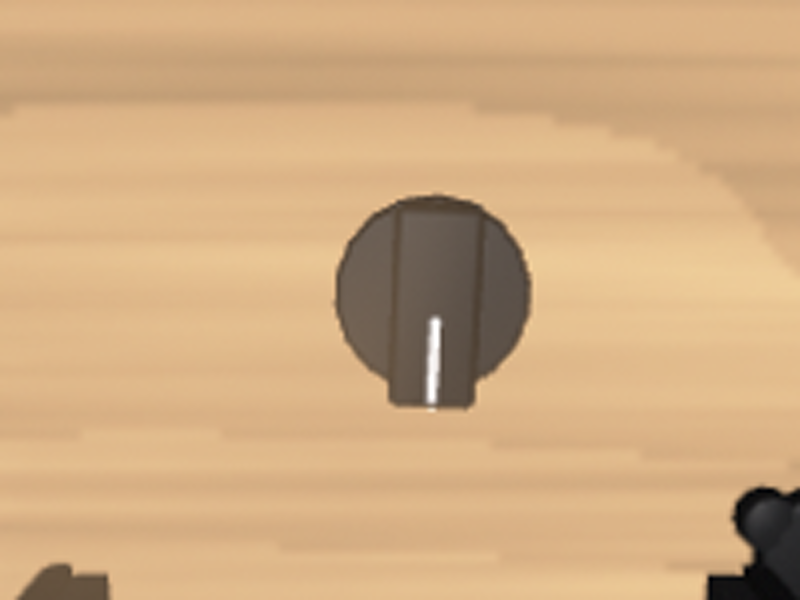

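The knob shows clearly: bar top from (400,212)/(484,215) to (390,402)/(475,402), with the index line pointing down the image (+x). I'll compute its pose.

Run:
```python
from h import *
import pickle
c=pickle.load(open('knob.pkl','rb'))
w=lambda x,y,z:onz(c,(x-1.5)/4+218,(y-1.5)/4+81,z)[:2]
a,b,d,e=[w(*p,.036) for p in[(400,212),(390,402),(484,215),(475,402)]]
for p,q in((a,b),(d,e)): print('yaw',np.degrees(np.arctan2(*(q-p)[::-1])),np.linalg.norm(q-p))
k=(a+b+d+e)/4;print('ctr',k,'width',np.linalg.norm(a-d))
i=[w(*p,.036) for p in[(434.5,318),(432,404)]];v=i[1]-i[0];print('line yaw',np.degrees(np.arctan2(v[1],v[0])))
s=[w(*p,.005) for p in[(335,292),(530,292)]];print('skirt',s,(s[0]+s[1])/2)
t=telemetry.sense();dl=k-t['tcp_pos'][:2];print('shift tool',-dl[0]/.12,dl[1]/.12,'z',(t['tcp_pos'][2]-.051-.021)/.12)
```

```text
yaw -3.170659457674046 0.046808924841206315
yaw -1.9429240473088838 0.046068979243522004
ctr [0.44846575 0.25914214] width 0.020306879308655403
line yaw -1.3604658373666847
skirt [array([0.4474392, 0.2322478]), array([0.4474535 , 0.28517801])] [0.44744635 0.25871291]
shift tool 0.273087916197951 0.0655861295399976 z 1.3571796264683553
```

Request:
drive_tool(
  series=[
    [0.2,0.05,0.4,0.018],
    [0.27,0.065,0.7,0.018],
    [0.27,0.065,0.7,0.018],
    [0.27,0.065,0.7,0.018],
  ],
)

```text
time_s: 5.1
tcp_pos: [0.4491, 0.26, 0.1505]
ee_rot: [[-0.999, 0.035, 0.004], [0.035, 0.999, 0.003], [-0.003, 0.003, -1.0]]
wrist_force: [0.1, 0.0, 0.2]
gripper_width: 0.997
```

Request:
drive_tool(
  series=[
    [0,0,0.3,0],
    [0,0,0.5,0],
    [0,0,0.6,0],
    [0,0,0.6,0],
    [0,0,0.6,0],
  ],
)

```text
time_s: 5.72
tcp_pos: [0.4483, 0.2598, 0.0776]
ee_rot: [[-0.999, 0.035, 0.002], [0.035, 0.999, 0.002], [-0.002, 0.002, -1.0]]
wrist_force: [-0.5, 0.1, -0.4]
gripper_width: 0.999
```

Request:
drive_tool(
  series=[
    [0,0,0,0],
    [0,0,0,0],
    [0,0,0,0],
    [0,0,0,0],
    [0,0,0,0],
    [0,0,0,0],
    [0,0,0,0],
    [0,0,0,0],
  ],
  fingers=10,
)

```text
time_s: 6.72
tcp_pos: [0.4474, 0.259, 0.0762]
ee_rot: [[-0.999, 0.035, -0.0], [0.035, 0.999, -0.0], [0.0, -0.0, -1.0]]
wrist_force: [0.8, -0.4, -0.6]
gripper_width: 0.249
```

Request:
drive_tool(
  series=[
    [0,0,0,0],
    [0,0,0,0],
    [0,0,0,0],
    [0,0,0,0],
  ],
)

```text
time_s: 7.22
tcp_pos: [0.4475, 0.2591, 0.0762]
ee_rot: [[-0.999, 0.035, -0.0], [0.035, 0.999, -0.0], [0.0, -0.0, -1.0]]
wrist_force: [0.6, -0.2, 0.3]
gripper_width: 0.25
```

Gripped at 21.8 mm, with TCP 0.0762 above the knob's underside. Now lift and carry it over.

Request:
drive_tool(
  series=[
    [0,0,-0.3,0],
    [0,0,-0.7,0],
    [0,0,-1,0],
    [0,0,-1,0],
  ],
)

```text
time_s: 7.72
tcp_pos: [0.4485, 0.2601, 0.1993]
ee_rot: [[-0.999, 0.035, 0.005], [0.035, 0.999, 0.005], [-0.005, 0.005, -1.0]]
wrist_force: [0.4, -0.6, -1.5]
gripper_width: 0.253
```

Request:
drive_tool(
  series=[
    [0,0,-0.4,0],
    [0,0,-0.75,0],
    [0,0,-0.75,0],
  ],
)

```text
time_s: 8.1
tcp_pos: [0.4483, 0.2599, 0.2886]
ee_rot: [[-0.999, 0.035, 0.004], [0.035, 0.999, 0.004], [-0.004, 0.004, -1.0]]
wrist_force: [-1.0, -0.0, -0.4]
gripper_width: 0.25
```

Request:
drive_tool(
  series=[
    [-0.1,-0.3,0,0],
    [-0.2,-0.7,0,0],
    [-0.3,-1,0,0],
    [-0.3,-1,0,0],
  ],
)

```text
time_s: 8.6
tcp_pos: [0.4786, 0.1356, 0.284]
ee_rot: [[-0.999, 0.039, -0.004], [0.039, 0.999, -0.002], [0.004, -0.002, -1.0]]
wrist_force: [-0.1, 1.1, -0.2]
gripper_width: 0.246
```

Request:
drive_tool(
  series=[
    [-0.1,-0.3,0,0],
    [-0.2,-0.7,0,0],
    [-0.26,-1,0,0],
    [-0.26,-1,0,0],
  ],
)

```text
time_s: 9.1
tcp_pos: [0.5057, 0.0156, 0.2844]
ee_rot: [[-0.999, 0.038, -0.003], [0.038, 0.999, -0.001], [0.003, -0.001, -1.0]]
wrist_force: [0.1, 0.7, -0.8]
gripper_width: 0.247
```

Request:
drive_tool(
  series=[
    [0,-0.2,0,0],
    [0,-0.436,0,0],
    [0,-0.436,0,0],
    [0,-0.436,0,0],
    [0,-0.436,0,0],
  ],
)

```text
time_s: 9.72
tcp_pos: [0.5044, -0.0344, 0.286]
ee_rot: [[-0.999, 0.034, -0.0], [0.034, 0.999, 0.0], [0.0, 0.0, -1.0]]
wrist_force: [0.3, -0.2, -0.6]
gripper_width: 0.25
```

Run:
```python
from h import *
s=telemetry.sense(); print(s['tcp_pos'],s['ee_rot'].round(4).tolist(),s['time_s'],s['wrist_force'],s['joints'].round(1))
c=cam('wrist');a=c['color'][100:400,170:470]
d=cam('side');print(proj(d,[.5045,-.0355,.19]))
b=cv2.resize(d['color'][150:250,265:365],(500,500),interpolation=cv2.INTER_CUBIC)
cv2.imwrite('pics/m1.png',np.hstack([cv2.copyMakeBorder(a,0,200,0,0,0),b]))
```

```text
[ 0.50436751 -0.03438064  0.2859848 ] [[-0.9994, 0.0338, -0.0004], [0.0338, 0.9994, 0.0001], [0.0004, 0.0001, -1.0]] 9.725 [ 0.34505936 -0.1852559  -0.57990755] [  14.5   10.7  -16.5   -0.   -62.8 -106.5]
[313.73061964 190.75296022]
```

View pics/m1.png

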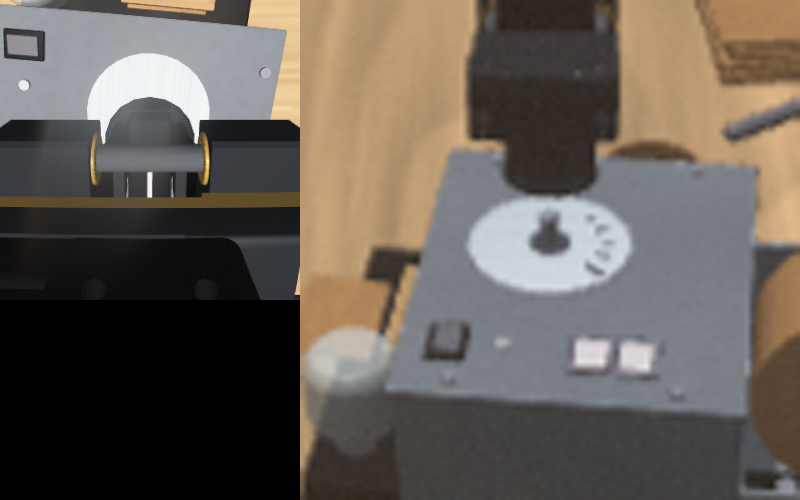

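The wrist view shows the knob straight in the jaws. The side view shows it directly above the shaft (columns about 549 and 548). Now a gentle descent.

Request:
drive_tool(
  series=[
    [0,-0.009,0.1,0],
    [0,-0.009,0.18,0],
    [0,-0.009,0.2,0],
    [0,-0.009,0.217,0],
    [0,-0.009,0.217,0],
    [0,-0.009,0.217,0],
  ],
)

```text
time_s: 10.58
tcp_pos: [0.5045, -0.0365, 0.2605]
ee_rot: [[-0.999, 0.035, 0.001], [0.035, 0.999, 0.0], [-0.001, 0.0, -1.0]]
wrist_force: [1.9, -0.3, -0.2]
gripper_width: 0.252
```

Request:
drive_tool(
  series=[
    [0,0,0.01,0],
    [0,0,0.02,0],
    [0,0,0.025,0],
    [0,0,0.025,0],
  ],
)

```text
time_s: 11.08
tcp_pos: [0.5043, -0.0365, 0.2571]
ee_rot: [[-0.999, 0.035, -0.0], [0.035, 0.999, -0.0], [0.0, -0.0, -1.0]]
wrist_force: [-0.2, -0.3, -1.3]
gripper_width: 0.249
```

Request:
drive_tool(
  series=[
    [0,0,0.01,0],
    [0,0,0.02,0],
    [0,0,0.025,0],
    [0,0,0.025,0],
  ],
)

```text
time_s: 11.58
tcp_pos: [0.5042, -0.0364, 0.2541]
ee_rot: [[-0.999, 0.035, -0.0], [0.035, 0.999, 0.0], [0.0, 0.0, -1.0]]
wrist_force: [-0.7, 0.2, -1.0]
gripper_width: 0.251
```

Request:
drive_tool(
  series=[
    [0,0,0.008,0],
    [0,0,0.017,0],
    [0,0,0.017,0],
  ],
)

```text
time_s: 11.95
tcp_pos: [0.5043, -0.0364, 0.252]
ee_rot: [[-0.999, 0.035, -0.0], [0.035, 0.999, 0.0], [0.0, 0.0, -1.0]]
wrist_force: [-0.7, 0.4, -0.5]
gripper_width: 0.254
```

Request:
drive_tool(
  series=[
    [0,0,0.004,0],
    [0,0,0.008,0],
    [0,0,0.008,0],
  ],
)

```text
time_s: 12.32
tcp_pos: [0.5043, -0.0364, 0.2513]
ee_rot: [[-0.999, 0.035, 0.0], [0.035, 0.999, 0.0], [-0.0, 0.0, -1.0]]
wrist_force: [-1.2, 1.6, 1.7]
gripper_width: 0.251
```

Request:
drive_tool(
  series=[
    [0,0,0.004,0],
    [0,0,0.006,0],
    [0,0,0.006,0],
  ],
)

```text
time_s: 12.7
tcp_pos: [0.5043, -0.0364, 0.2505]
ee_rot: [[-0.999, 0.035, 0.0], [0.035, 0.999, 0.0], [-0.0, 0.0, -1.0]]
wrist_force: [-1.0, 2.7, 1.3]
gripper_width: 0.256
```

Request:
drive_tool(
  series=[
    [0,0.006,0,0],
    [0,0.006,0.004,0],
    [0,0.006,0.006,0],
    [0,0.006,0.006,0],
  ],
)

```text
time_s: 13.2
tcp_pos: [0.5043, -0.0359, 0.2497]
ee_rot: [[-0.999, 0.035, -0.0], [0.035, 0.999, -0.0], [0.0, -0.0, -1.0]]
wrist_force: [1.0, 0.8, -1.0]
gripper_width: 0.248
```

Request:
drive_tool(
  series=[
    [0,0,0.004,0],
    [0,0,0.008,0],
    [0,0,0.008,0],
  ],
)

```text
time_s: 13.58
tcp_pos: [0.5043, -0.0358, 0.2488]
ee_rot: [[-0.999, 0.035, 0.0], [0.035, 0.999, -0.0], [-0.0, -0.0, -1.0]]
wrist_force: [-0.1, -0.4, -1.2]
gripper_width: 0.25
```

Request:
drive_tool(
  series=[
    [0,0,0.003,0],
    [0,0,0.006,0],
    [0,0,0.006,0],
  ],
)

```text
time_s: 13.95
tcp_pos: [0.5043, -0.0358, 0.2481]
ee_rot: [[-0.999, 0.035, 0.0], [0.035, 0.999, 0.0], [-0.0, 0.0, -1.0]]
wrist_force: [-0.7, -0.3, -0.0]
gripper_width: 0.247
```

Run:
```python
from h import *
d=cam('side'); b=cv2.resize(d['color'][150:230,270:370],(800,640),interpolation=cv2.INTER_CUBIC)[:600]
cv2.imwrite('pics/m2.png',b); print(telemetry.sense()['moment'])
for z in(.162,.172,.182): print(z,[((proj(d,[.5045+dx,-.0355-.027*(dx==0),z])-[270,150])*8).round() for dx in(-.027,0,.027)])
```

```text
[ 0.0462413  -0.06484276  0.04599524]
0.162 [array([275., 391.]), array([351., 435.]), array([425., 389.])]
0.172 [array([274., 368.]), array([351., 412.]), array([426., 367.])]
0.182 [array([274., 345.]), array([351., 389.]), array([426., 344.])]
```

View pics/m2.png

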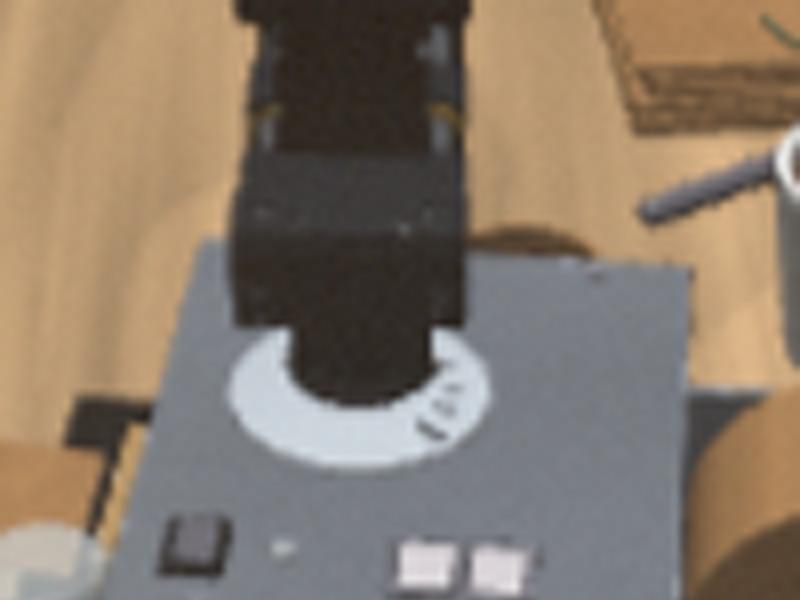

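The side view shows the knob concentric with the dial. Its front bottom edge is at row 408, so the underside is at about 0.173, already near or below the out-of-key height. I'll turn clockwise slowly with light downward steps.

Request:
drive_tool(
  series=[
    [0,0,0.002,0.01],
    [0,0,0.004,0.02],
    [0,0,0.006,0.03],
    [0,0,0.006,0.03],
  ],
)

```text
time_s: 14.5
tcp_pos: [0.5043, -0.0358, 0.2472]
ee_rot: [[-0.995, 0.095, -0.0], [0.095, 0.995, -0.0], [0.0, -0.0, -1.0]]
wrist_force: [0.5, 0.2, 0.0]
gripper_width: 0.25
```

Request:
drive_tool(
  series=[
    [0,0,0.002,0.01],
    [0,0,0.004,0.02],
    [0,0,0.006,0.03],
    [0,0,0.006,0.03],
  ],
)

```text
time_s: 15.0
tcp_pos: [0.5042, -0.0358, 0.2466]
ee_rot: [[-0.988, 0.155, -0.0], [0.155, 0.988, 0.0], [0.0, -0.0, -1.0]]
wrist_force: [-1.3, -0.6, -0.2]
gripper_width: 0.253
```

Request:
drive_tool(
  series=[
    [0,0,0.004,0.015],
    [0,0,0.008,0.03],
    [0,0,0.012,0.045],
    [0,0,0.016,0.06],
    [0,0,0.016,0.06],
  ],
)

```text
time_s: 15.62
tcp_pos: [0.5042, -0.0357, 0.2447]
ee_rot: [[-0.962, 0.272, -0.0], [0.272, 0.962, 0.0], [0.0, 0.0, -1.0]]
wrist_force: [-1.1, 0.9, 0.4]
gripper_width: 0.248
```

Request:
drive_tool(
  series=[
    [0,0,0.004,0.01],
    [0,0,0.008,0.02],
    [0,0,0.012,0.03],
    [0,0,0.016,0.04],
    [0,0,0.016,0.04],
  ],
)

```text
time_s: 16.25
tcp_pos: [0.5043, -0.0356, 0.2428]
ee_rot: [[-0.937, 0.348, 0.0], [0.348, 0.937, 0.0], [0.0, 0.0, -1.0]]
wrist_force: [-2.7, 3.7, 2.1]
gripper_width: 0.251
```

Request:
drive_tool(
  series=[
    [0.004,0.002,0,0],
    [0.004,0.002,0.005,0],
    [0.004,0.002,0.01,0],
    [0.004,0.002,0.015,0],
    [0.004,0.002,0.015,0],
  ],
)

```text
time_s: 16.88
tcp_pos: [0.5041, -0.0355, 0.2409]
ee_rot: [[-0.938, 0.348, 0.0], [0.348, 0.938, -0.0], [-0.0, -0.0, -1.0]]
wrist_force: [0.3, 1.1, -0.4]
gripper_width: 0.251
```

Request:
drive_tool(
  series=[
    [0,0,0.005,0],
    [0,0,0.01,0],
    [0,0,0.013,0],
    [0,0,0.013,0],
  ],
)

```text
time_s: 17.38
tcp_pos: [0.5039, -0.0355, 0.2394]
ee_rot: [[-0.938, 0.348, -0.0], [0.348, 0.938, -0.0], [0.0, -0.0, -1.0]]
wrist_force: [1.6, -0.3, -0.2]
gripper_width: 0.248
```

Request:
drive_tool(
  series=[
    [0,0,0.004,0],
    [0,0,0.008,0],
    [0,0,0.008,0],
  ],
)

```text
time_s: 17.75
tcp_pos: [0.504, -0.0354, 0.2385]
ee_rot: [[-0.938, 0.348, -0.0], [0.348, 0.938, -0.0], [0.0, -0.0, -1.0]]
wrist_force: [-0.2, -0.5, -1.2]
gripper_width: 0.249
```

Request:
drive_tool(
  series=[
    [0,0,0,0.025],
    [0,0,0,0.05],
    [0,0,0,0.075],
    [0,0,0,0.1],
    [0,0,0,0.125],
    [0,0,0,0.15],
    [0,0,0,0.15],
  ],
)

```text
time_s: 18.62
tcp_pos: [0.5045, -0.035, 0.2386]
ee_rot: [[-0.793, 0.609, 0.002], [0.609, 0.793, 0.001], [-0.001, 0.001, -1.0]]
wrist_force: [1.9, 2.6, -1.5]
gripper_width: 0.247
```

Request:
drive_tool(
  series=[
    [0,0,0,0.025],
    [0,0,0,0.05],
    [0,0,0,0.079],
    [0,0,0,0.079],
    [0,0,0,0.079],
  ],
)

```text
time_s: 19.25
tcp_pos: [0.5046, -0.0349, 0.2386]
ee_rot: [[-0.688, 0.726, 0.002], [0.726, 0.688, 0.001], [-0.001, 0.002, -1.0]]
wrist_force: [3.2, 4.0, -1.9]
gripper_width: 0.255
```

Request:
drive_tool(
  series=[
    [0,0,0.004,0],
    [0,0,0.006,0],
    [0,0,0.006,0],
  ],
)

```text
time_s: 19.62
tcp_pos: [0.5046, -0.0349, 0.2385]
ee_rot: [[-0.688, 0.726, 0.002], [0.726, 0.688, 0.001], [-0.001, 0.002, -1.0]]
wrist_force: [2.5, 4.7, 0.8]
gripper_width: 0.25
```

Request:
drive_tool(
  series=[
    [0,0,0.004,0],
    [0,0,0.006,0],
    [0,0,0.006,0],
  ],
)

```text
time_s: 20.0
tcp_pos: [0.5045, -0.0349, 0.2384]
ee_rot: [[-0.688, 0.726, 0.002], [0.726, 0.688, 0.001], [-0.001, 0.002, -1.0]]
wrist_force: [-0.1, 5.0, 5.4]
gripper_width: 0.246
```

Seated: z force is 5.4 N and the TCP stopped at 0.2384, against 0.238 expected at home. Yaw is -46.5°. Release and back off.

Request:
drive_tool(
  series=[
    [0,0,0,0],
    [0,0,0,0],
    [0,0,0,0],
    [0,0,0,0],
    [0,0,0,0],
    [0,0,0,0],
    [0,0,0,0],
    [0,0,0,0],
  ],
  fingers=80,
)

```text
time_s: 21.0
tcp_pos: [0.5039, -0.0353, 0.2369]
ee_rot: [[-0.687, 0.726, -0.0], [0.726, 0.687, -0.0], [0.0, -0.0, -1.0]]
wrist_force: [-0.2, -0.0, -0.2]
gripper_width: 0.913
```

Request:
drive_tool(
  series=[
    [0,0,-0.1,0],
    [0,0,-0.3,0],
    [0,0,-0.6,0],
    [0,0,-0.8,0],
    [0,0,-0.8,0],
  ],
)

```text
time_s: 21.62
tcp_pos: [0.5048, -0.0353, 0.3359]
ee_rot: [[-0.687, 0.726, 0.006], [0.726, 0.687, 0.001], [-0.003, 0.005, -1.0]]
wrist_force: [0.3, -0.1, -0.8]
gripper_width: 0.915
```

Request:
drive_tool(
  series=[
    [-0.1,0,0,-0.09],
    [-0.3,0,0,-0.18],
    [-0.5,0,0,-0.27],
    [-0.5,0,0,-0.4],
    [-0.5,0,0,-0.4],
    [-0.5,0,0,-0.4],
  ],
)

```text
time_s: 22.38
tcp_pos: [0.5448, -0.079, 0.3321]
ee_rot: [[-1.0, 0.014, -0.002], [0.014, 1.0, 0.0], [0.002, 0.0, -1.0]]
wrist_force: [0.0, 1.4, 0.8]
gripper_width: 0.919
```

Run:
```python
from h import *
import pickle
s=telemetry.sense(); print(s['tcp_pos'],s['ee_rot'].round(3).tolist(),s['time_s'])
c=cam('wrist'); pickle.dump(c,open('fin.pkl','wb'))
u,v=proj(c,[.5045,-.0355,.17]);print(u,v)
x0=max(0,int(u)-80);y0=max(0,int(v)-65);print(x0,y0)
a=cv2.resize(c['color'][y0:y0+120,x0:x0+160],None,fx=5,fy=5,interpolation=cv2.INTER_CUBIC)
cv2.imwrite('pics/f1.png',a)
```

```text
[ 0.54483037 -0.07900959  0.33205307] [[-1.0, 0.014, -0.002], [0.014, 1.0, 0.0], [0.002, 0.0, -1.0]] 22.375
369.34859167857195 154.98481635135323
289 89
```

View pics/f1.png

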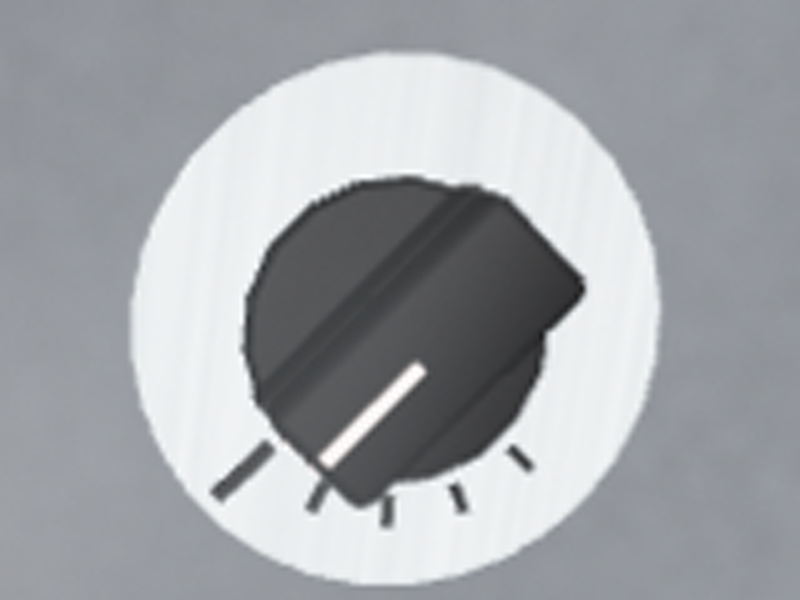

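The knob sits centred (skirt centre column 396, disc 395.5), and the line is parallel to the long tick. I'll check the numbers.

Run:
```python
from h import *
import pickle
c=pickle.load(open('fin.pkl','rb'))
w=lambda x,y,z:onz(c,(x-2)/5+289,(y-2)/5+89,z)[:2]
A=lambda v:np.degrees(np.arctan2(v[1],v[0]))
print('line',A(w(326,462,.198)-w(421,368,.198)),'bar edges',A(w(268,395,.198)-w(455,190,.198)), A(w(362,507,.198)-w(583,288,.198)))
print('tick',A(w(217,494,.162)-w(268,446,.162)))
l,r_,t=w(131,318,.162),w(660,318,.162),w(400,51,.162)
d=np.array([t[0]+.047,(l+r_)[1]/2]);print('dial',d,np.hypot(*(l-r_)),'tick from ctr',A(w(243,470,.162)-d))
s1,s2=w(246,325,.167),w(546,345,.167);print('skirt y',(s1+s2)/2,np.hypot(*(s1-s2)))
a=[w(*p,.198) for p in[(268,395),(505,200),(583,288),(362,507)]]
p=w(326,462,.198);q=w(374,415,.198);print('line at 25mm:',p-d,'ang',A(p-d))
```

```text
line -44.86071949547715 bar edges -42.43242389947915 -44.47576575123783
tick -46.64563227786743
dial [ 0.50462159 -0.03550426] 0.09390573506087008 tick from ctr -47.08524499807966
skirt y [ 0.50532558 -0.03623806] 0.05256572753200078
line at 25mm: [ 0.01697811 -0.01630758] ang -43.84595429047339
```

```bash
python3 -c "
from h import *
print(order.finish_job())"
```

```text
the job is handed in; nothing more can be done
None
```

The knob is back on its shaft, fully home, with its index line at the long tick, and I handed the job in at about 22 s.

- **Fitting:** I lowered the knob onto the shaft lightly, with measured wrist forces never above about 8 N. It went below the out-of-key height without ever resting at a catch. I turned it slowly clockwise as it went down, so there was no distinct "drop". At the bottom it seated with about 5 N, and the tool stopped at 0.2384 m against 0.238 m expected for home.
- **Pointing:** I set the knob to -46.5° in the world frame. The long tick measured -46.6° to -47.1° (tick direction, and its bearing from the dial centre).
- **Last picture:** The knob is about 1 mm from the dial centre. The index line reads -43.8° to -44.9° and the bar edges -42.4° to -44.5°. So the picture and the arm's own reading disagree by 2–4°, but every reading is within the 9° allowed.
- **Not checked:** I did not measure the final height in a picture; being home rests on the tool height and the force. I saw no contact with the other things on the bench, but I did not measure their positions again at the end.

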